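Set up a bearing plate for reaming: parallels, work, packing block and strap clamp

ROBOT

A 6-joint arm with a two-finger parallel gripper is mounted at the origin on the work surface; the furniture and walls round the work are solid. World frame = base frame: x ahead of the robot, y to its left, z up, the work surface at z = 0. Lengths are in m, angles in rad, forces in N, time in s.
With the tool pointing down it reaches from about 0.25 to 0.775 m from the base axis. Payload 8.9 kg.
Tool frame: the origin (TCP) lies between the finger pads; the fingertips stand 19 mm ahead of it and the grasp point (between the pads) is the TCP; z points along the fingers, y is the line along which they close (so a half turn about z gives the same grasp; the last joint's range is limited). The gripper opens to 85 mm and grips with 20 to 120 N. Pads are 22 mm wide; open, the fingers measure 114 mm over their backs; the gripper's body (76 mm by 85 mm) begins 54 mm behind the grasp point. The pads swing forward as they close: fully open they stand 13 mm farther back than shut.
Start: joints at [1.035, 0.291, -0.153, 1.127, 0, 1.431], TCP at [0.203, 0.484, 0.25] pointing down, gripper open.
Joint ranges: [-2.52, 2.52], [-0.91, 1.74], [-1.3, 1.37], [-1.96, 2.02], [-1.52, 1.47], [-3.14, 3.14]. Speed limits (rad/s): [2.22, 2.22, 2.79, 3.14, 3.14, 3.14].

INTERFACE

Orientations are given as a rotation vector (axis times angle).
In Python, from station import robot gives the robot as it stands.
- The arm moves only by the tool play_rows, never from a script. Its argument "series" is one flat list of numbers, 7 for each row, row after row: the shift along the tool's x, y, z in units of 0.05 m (1.0 is 0.05 m), then the turn, a rotation vector about the tool's x, y, z in units of 5 degrees (1.0 is 5 degrees), then the opening, from -1 (shut) to 1 (fully open), so that 0 is half open. In form: [x, y, z, ax, ay, az, grip, x, y, z, ax, ay, az, grip, ...]. A call has 1 to 20 rows; each row shifts and turns the commanded pose from where the row before left it, along the tool's axes as they then stand; what a row does not reach is not made up. A row lasts 1/8 s, in which the tool goes at most 62.5 mm and 10.7 degrees, less where a joint would pass 70% of its speed; a pose out of reach is approached as far as the arm can. A call with a number of a shift or a turn outside -1 to 1 is refused whole. A call with a gripper value outside its range is refused whole. The fingers move at their own pace and stop on an object; "force" is the grip in N (left out, the last holds). Time passes only in rows, so rows that do not move let the fingers close. It gives the time, the measured TCP pose, the force, the opening and the grip force at its end, in the units of the state.
- robot.get_obs(): the state, without advancing time (a new reading comes with each control period).
- robot.grab_frame(name): name is "scene" or "side" or "wrist"; returns (picture, depth): 420x560x3 uint8, red, green, blue; 420x560 float32, m along the optical axis (not along the pixel's ray), 0 where there is no reading.
- robot.get_calibration(name): a dict with "intrinsics" (3x3 intrinsics, pixels), "world_from_camera" (4x4, takes a point from camera to world coordinates); the wrist camera has in their place "T_tool_cam" (4x4, takes a point from camera to tool coordinates, whose origin is the TCP and whose axes are the flange's). Camera axes: x right, y up, looking along -z (the intrinsics and any distortion apply to the point x, -y, -z); pixel columns grow to the right and rows downward; lengths in m; the calibration is good to about 2 mm. A picture is of the moment at which its call begins: read the wrist's pose just before it. get_calibration takes no time and is no camera call.
- robot.hand_in(): hands the job in; it is judged then, once.
The state is a dict: "t": time; "qpos": joint angles; "dq": joint speeds; "joint_torque": joint torques, N m; "eef_pos": TCP position; "tool_rot": TCP orientation; "contact_force": force on the tool from outside, world axes, zero at the start; "torque": the same for the moment, N m; "width": finger opening in m; "gripper_force": force on a finger pad.
Only numpy, scipy, OpenCV 4.12 (cv2) and the standard library are available. Lean on these libraries where they do the work, as an engineer would, in place of code of your own. Each camera call takes 0.05 s, during which the arm holds its last target. There are 200 camera calls.

TASK

Set up the aluminium bearing plate for reaming on the bolted-down sub-plate: stand the two steel parallels crosswise on the sub-plate, centred on its width, one on each side of its big drill hole, midway between the hole's edge and where the work's ends will come, and lay the bearing plate along the sub-plate on top of both with its bore centred over the hole. On the far side of the stud from the work, in line with both and about midway between stud and sub-plate end, stand the packing block that is as high as parallel and work together. Then lower the slotted strap over the stud, the stud about the middle of its slot, so that it bridges level from the work's end to the packing block, ready for the nut.

Things in the scene. Friction and masses are not known exactly. Their poses are not given: they have to be found in the camera images.
- sub_plate: dark steel sub-plate, 250 x 110 x 12 mm, bolted flat on the bench (it does not move). Origin: centre of its underside; x along its length, y across, z up. A round through hole of 44 mm (the drill hole) lies at x = -43 mm, y = 0. An upright M10 clamp stud, 10 mm thick with a tapered tip, stands at x = +42 mm, y = 0; its tip is 73 mm above the origin, and a nut round its foot is 19 mm wide and ends 20 mm above the origin.
- parallel_a_center (a point): one of two equal parallels: slim bright steel bar 90 x 16 x 20 mm high, loose on the bench, right way up at the start. The point is its centre, half-way up; x along its 90 mm length, y across its 16 mm, z up.
- parallel_b_center (a point): the other parallel, just like the first: 90 x 16 x 20 mm high; the two are interchangeable. The point is its centre, half-way up; x along its length, y across its 16 mm, z up.
- bearing_plate_center (a point): the bearing plate (the work): flat aluminium plate 120 x 50 x 16 mm high with a round 24 mm bore through its middle, loose on the bench. The point is its centre, half-way up; x along its 120 mm length, y across its 50 mm, z up. Both ends are alike.
- tall_block_center (a point): tall steel packing block, 40 x 40 mm and 36 mm high, one round dark hole in its top, loose on the bench. The point is its centre, half-way up; z up.
- low_block_center (a point): low steel packing block, 55 x 40 mm and 18 mm high, two small dark holes in its top, loose on the bench; the other packing block. The point is its centre, half-way up; x along its 55 mm, z up.
- strap_center (a point): slotted clamp strap: flat dark steel bar 110 x 40 x 12 mm high with a slot right through it, 44 mm long and 18 mm wide, along its middle; loose on the bench. The point is its centre, half-way up; it lies in the open slot; x along the 110 mm length, y across the 40 mm, z up. Both ends are alike.
There are look-alikes about, which are no part of the job. What is shaped like the part that bears bearing_plate_center but green is not meant. Leave any orange look-alike of the part that bears tall_block_center alone.

How it is judged:
By the outcome, as a careful person would: the job done as asked, in the order asked, and still so for the second after the job is handed in, with the robot touching nothing.
It also fails if it takes over 112 s, if anything falls off the work surface, if the arm or the gripper's body presses on something with over 40 N, if the wrist force passes 120 N, or if a joint passes its speed limit or range.

## Working session

There is one attempt and no reset: what is moved stays moved. The work goes in short steps, Python scripts to look and compute and a tool call to move; the robot and the scene stay as the last step left them, time stands still between calls to the robot, and variables do not carry over. Pictures are saved under pics/ and viewed, at most 14 in all, crops included, and the job is handed in when it is done.

Besides the shell and the picture viewer there is one more tool, called after "Call:" as name(argument=value, ...) on one line, values as JSON. play_rows: Moves the arm, as the interface text tells. Shifts and turns lie within -1 to 1; 1 stands for 0.05 m of shift or 5 degrees of turn. Its arguments: {"type":"object","properties":{"series":{"type":"array"},"force":{"type":"number"}},"required":["series"]}

```bash
mkdir -p pics
cat > h.py <<'E'
import numpy as np, cv2
from station import robot
from scipy.spatial.transform import Rotation as R
def cloud(name):
    o=robot.get_obs(); im,d=robot.grab_frame(name); c=robot.get_calibration(name); K=np.array(c["intrinsics"])
    if "T_tool_cam" in c:
        T=np.eye(4);T[:3,:3]=R.from_rotvec(o["tool_rot"]).as_matrix();T[:3,3]=o["eef_pos"];T=T@np.array(c["T_tool_cam"])
    else: T=np.array(c["world_from_camera"])
    v,u=np.mgrid[:d.shape[0],:d.shape[1]]
    P=np.stack([(u-K[0,2])/K[0,0]*d,-(v-K[1,2])/K[1,1]*d,-d],-1)@T[:3,:3].T+T[:3,3]
    P[d==0]=np.nan
    return im,P
def save(n,im): cv2.imwrite(f"pics/{n}.png",im[...,::-1])
E
python3 - <<'E'
from h import *
c=robot.get_calibration("scene");print({k:np.round(v,3).tolist() if not isinstance(v,str) else v for k,v in c.items()})
a,P=cloud("scene");b,Q=cloud("side");save("a",a);save("b",b);np.savez("c0",a=a,P=P,b=b,Q=Q)
o=robot.get_obs();print(o["tool_rot"],o["eef_pos"],o["t"],robot.get_calibration("wrist")["T_tool_cam"])
E
```

```text
{'intrinsics': [[522.38, 0.0, 283.354], [0.0, 522.38, 205.075], [0.0, 0.0, 1.0]], 'world_from_camera': [[-0.737, 0.355, -0.575, -0.299], [-0.675, -0.408, 0.614, 0.822], [-0.017, 0.841, 0.541, 0.748], [0.0, 0.0, 0.0, 1.0]]}
[-6.19145558e-01 -3.07960662e+00  1.71266409e-03] [0.20271857 0.48390489 0.24978314] 0.1 [[ 5.11733925e-04  9.61662883e-01  2.74233911e-01  7.04590357e-02]
 [ 9.99999804e-01 -5.90742073e-04  2.05521262e-04  1.05485653e-03]
 [ 3.59643679e-04  2.74233752e-01 -9.61662997e-01 -1.23641559e-01]
 [ 0.00000000e+00  0.00000000e+00  0.00000000e+00  1.00000000e+00]]
```

View pics/a.png

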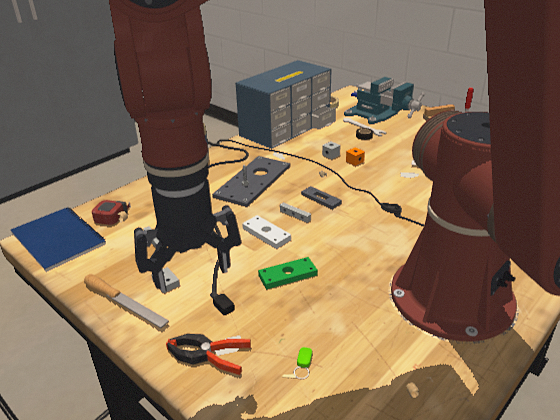

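View pics/b.png

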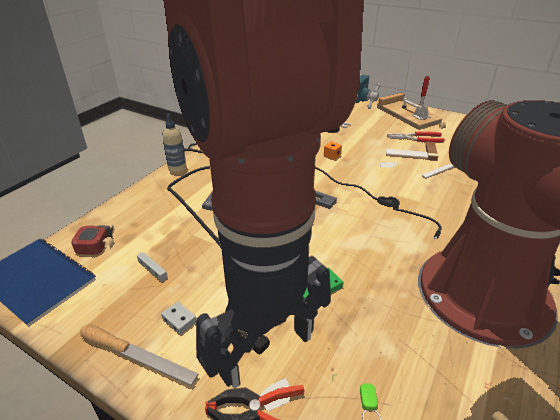

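The scene picture shows the sub-plate at (252,180) with its stud at (244,175), tall block (331,150), orange decoy (355,156), strap (321,197), one parallel (294,212), bearing plate (267,229), green decoy (288,271), low block (168,280). The side picture shows the other parallel at (152,266).

```bash
cat > td.py <<'E'
from h import *
def topdown(lst,x0,x1,y0,y1,s=0.001):
    H=int((x1-x0)/s);W=int((y1-y0)/s)
    Z=np.full((H,W),-1.0);C=np.zeros((H,W,3),np.uint8)
    for im,P in lst:
        p=P.reshape(-1,3);c=im.reshape(-1,3);ok=np.isfinite(p).all(1)&(p[:,2]<0.12);p=p[ok];c=c[ok]
        i=((x1-p[:,0])/s).astype(int);j=((y1-p[:,1])/s).astype(int)
        ok=(i>=0)&(i<H)&(j>=0)&(j<W);o=np.argsort(p[ok,2]);i=i[ok][o];j=j[ok][o]
        Z[i,j]=p[ok,2][o];C[i,j]=c[ok][o]
    return Z,C
def fit(P,u,v,r,zlo,zhi):
    "rectangle round the 3-D points of height zlo..zhi connected to pixel u,v"
    m=((P[...,2]>zlo)&(P[...,2]<zhi)).astype(np.uint8)
    n,l=cv2.connectedComponents(m,connectivity=4)
    w=l[v-r:v+r+1,u-r:u+r+1];w=w[w>0]
    k=np.bincount(w).argmax();q=P[l==k]
    (cx,cy),(w,h),a=cv2.minAreaRect((q[:,:2]*1000).astype(np.float32))
    if w<h: w,h,a=h,w,a+90
    return len(q),round(cx,1),round(cy,1),round(w,1),round(h,1),round((a+90)%180-90,1),round(np.median(q[:,2])*1000,1)
E
python3 - <<'E'
from td import *
D=np.load("c0.npz");P,Q=D["P"],D["Q"]
print("bench",np.nanmedian(P[300:330,230:300,2]),np.nanmedian(Q[250:330,380:410,2]))
for n,u,v,lo,hi in [("sub",232,192,.008,.016),("tall",331,148,.03,.042),("orange",355,154,.03,.042),("strap",321,194,.008,.02),("parA",294,210,.014,.03),("work",260,222,.01,.024),("green",288,268,.01,.024),("low",168,280,.012,.026)]:
    try:print(n,fit(P,u,v,3,lo,hi))
    except Exception as e:print(n,e,P[v,u])
for n,u,v,lo,hi in [("parB",152,264,.014,.03),("low",178,315,.012,.026),("orange",332,148,.03,.042)]:
    try:print(n,fit(Q,u,v,3,lo,hi))
    except Exception as e:print(n,e,Q[v,u])
for u,v in [(261,170),(244,165),(244,175)]: print(P[v,u])
Z,C=topdown([(D["a"],P),(D["b"],Q)],.15,.8,-.3,.5)
save("td",C)
E
```

```text
bench -0.0008327933894792805 0.0007733413322840166
sub (1579, 647.2, -62.8, 256.4, 114.3, -75.6, np.float64(10.9))
tall (95, 578.2, -331.3, 45.8, 43.8, 7.8, np.float64(34.5))
orange (103, 496.2, -348.0, 45.2, 44.8, -7.4, np.float64(34.4))
strap (297, 441.8, -115.1, 115.7, 44.3, -3.7, np.float64(10.7))
parA (166, 440.7, -10.9, 93.8, 21.0, 2.8, np.float64(18.1))
work (641, 440.6, 96.4, 125.9, 55.6, -3.1, np.float64(14.9))
green (875, 297.0, 176.6, 120.6, 55.6, 64.6, np.float64(14.9))
low (190, 475.4, 364.4, 59.4, 30.8, -11.4, np.float64(17.0))
parB (278, 619.4, 296.2, 91.0, 16.8, -11.9, np.float64(20.7))
low (573, 478.8, 367.8, 56.9, 40.7, -10.7, np.float64(18.6))
orange (111, 498.8, -348.4, 45.3, 41.2, 81.1, np.float64(36.6))
[ 0.67399924 -0.12351422  0.00182487]
[ 0.63375161 -0.02098579  0.07470204]
[ 0.63537903 -0.02004916  0.04337028]
```

View pics/td.png

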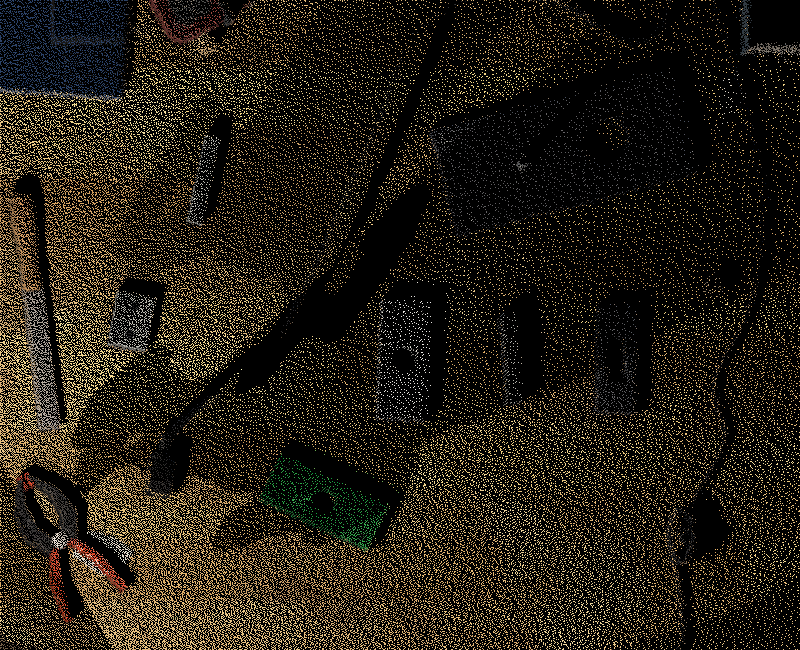

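```bash
cat > go.py <<'E'
from h import *
def go(x,y,z,yaw,cur=None):
    """mm, deg (tool x yaw). prints turn units (5 deg) then shift units (50 mm) in the turned tool frame"""
    o=robot.get_obs();M=R.from_rotvec(o["tool_rot"]).as_matrix();p=np.array(o["eef_pos"])*1000
    y0=np.degrees(np.arctan2(M[1,0],M[0,0]));t=-((yaw-y0+90)%180-90)   # half turns are the same grasp
    f=np.radians(y0-t);d=np.array([x,y,z])-p
    print("t%.2f pos"%o["t"],p.round(1),"yaw %.1f tilt %.2f"%(y0,np.degrees(np.arccos(-M[2,2]))),"| turn",round(t/5,2),"(q6 %.0f -> %.0f)"%(np.degrees(o["qpos"][5]),np.degrees(o["qpos"][5])+t),
      "shift",np.round([(d[0]*np.cos(f)+d[1]*np.sin(f))/50,(d[0]*np.sin(f)-d[1]*np.cos(f))/50,-d[2]/50],2),"w %.1f F"%(o["width"]*1000),np.round(o["contact_force"],1))
E
python3 -c "
from go import *
go(619,296,160,168.1)"
```

```text
t0.10 pos [202.7 483.9 249.8] yaw 157.3 tilt 0.07 | turn -2.17 (q6 82 -> 71) shift [-8.92 -1.96  1.8 ] w 85.5 F [0.4 0.1 0.1]
```

Call:
play_rows(series=[0,0,0,0,0,-0.72,1,0,0,0,0,0,-0.72,1,0,0,0,0,0,-0.73,1,-0.4,-0.1,0.1,0,0,0,1,-0.85,-0.19,0.17,0,0,0,1,-0.85,-0.19,0.17,0,0,0,1,-0.85,-0.19,0.17,0,0,0,1,-0.85,-0.19,0.17,0,0,0,1,-0.85,-0.19,0.17,0,0,0,1,-0.85,-0.19,0.17,0,0,0,1,-0.85,-0.19,0.17,0,0,0,1,-0.85,-0.19,0.17,0,0,0,1,-0.85,-0.19,0.17,0,0,0,1,-0.85,-0.15,0.17,0,0,0,1,0,0,0,0,0,0,1,0,0,0,0,0,0,1])

```text
t: 2.1
eef_pos: [0.6176, 0.2966, 0.1597]
tool_rot: [-0.325, -3.123, 0.001]
contact_force: [0.4, 0.1, 1.4]
width: 0.0854
gripper_force: 0.0
```

Run:
```python
from td import *
from go import go
w,P=cloud("wrist");save("w1",w);go(619,296,24,168.1)
print("bench",np.nanmedian(P[...,2]))
m=(P[...,2]>.014)&(P[...,2]<.03)
n,l,s,c=cv2.connectedComponentsWithStats(m.astype(np.uint8))
for k in range(1,n):
    if s[k,4]>800: u,v=np.argwhere(l==k)[0][::-1]; print(s[k],fit(P,u,v,0 or 1,.014,.03))
# now unblocked fixed views
a,P=cloud("scene");b,Q=cloud("side");np.savez("c1",a=a,P=P,b=b,Q=Q);save("b1",b)
```

```text
t2.15 pos [617.4 297.  160.1] yaw 168.1 tilt 0.05 | turn 0.01 (q6 31 -> 31) shift [-0.04 -0.01  2.72] w 85.3 F [-0.4 -0.7  0.2]
bench 0.0004526439160791318Traceback (most recent call last):
  File "<stdin>", line 8, in <module>
  File "td.py", line 16, in fit
    k=np.bincount(w).argmax();q=P[l==k]
ValueError: attempt to get argmax of an empty sequence
```

View pics/w1.png

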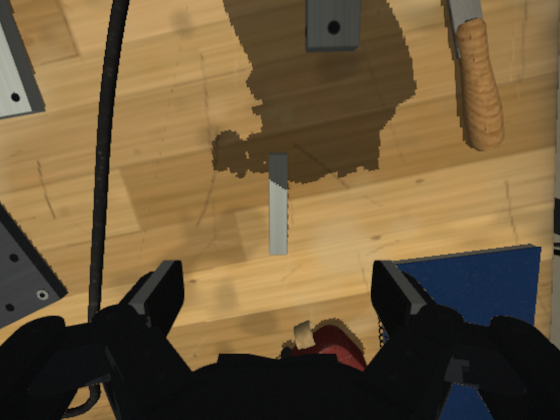

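The wrist view shows the parallel at (278,205), upright in line with the tool's x; the low block is at (333,25).

```bash
cat >> td.py <<'E'
def comps(P,lo,hi,nmin=300):
    m=((P[...,2]>lo)&(P[...,2]<hi)).astype(np.uint8)
    m=cv2.morphologyEx(m,cv2.MORPH_OPEN,np.ones((3,3)))
    n,l,s,c=cv2.connectedComponentsWithStats(m,connectivity=4)
    for k in range(1,n):
        if s[k,4]<nmin: continue
        q=P[l==k];(cx,cy),(w,h),a=cv2.minAreaRect((q[:,:2]*1000).astype(np.float32))
        if w<h: w,h,a=h,w,a+90
        print("px",c[k].round(),s[k,4],"c %.1f %.1f  size %.1f %.1f  ang %.1f z %.1f"%(cx,cy,w,h,(a+90)%180-90,np.median(q[:,2])*1000))
E
python3 - <<'E'
from td import *
from go import go
w,P=cloud("wrist");go(619,296,24,168.1)
print(P[205,278],P[230,278],P[205,250]);comps(P,.013,.03)
D=np.load("c1.npz")
print("scene");comps(D["P"],.012,.03,100);print("side");comps(D["Q"],.014,.03,100)
E
```

```text
t2.20 pos [617.3 297.2 160.5] yaw 168.2 tilt 0.02 | turn 0.01 (q6 31 -> 31) shift [-0.04 -0.02  2.73] w 85.5 F [-0.1  0.1 -0.7]
[0.61906618 0.29855021 0.01968099] [0.64121599 0.293928   0.02048767] [6.18825583e-01 2.72104727e-01 5.38538416e-04]
px [333.  24.] 2584 c 490.3 367.7  size 40.2 32.4  ang 78.8 z 17.9
px [479.  87.] 4076 c 558.2 474.5  size 101.0 26.8  ang 5.9 z 21.0
px [11. 80.] 1766 c 472.9 118.1  size 71.2 26.5  ang -23.4 z 15.9
px [278. 203.] 1846 c 620.4 298.1  size 90.3 15.4  ang -12.2 z 19.9
px [320. 341.] 997 c 769.4 320.7  size 75.6 36.3  ang 72.6 z 21.6Traceback (most recent call last):
  File "<stdin>", line 5, in <module>
    fid = stack.enter_context(open(os.fspath(file), "rb"))
                              ~~~~^^^^^^^^^^^^^^^^^^^^^^^
FileNotFoundError: [Errno 2] No such file or directory: 'c1.npz'
```

Call:
play_rows(series=[-0.06,0.03,0.4,0,0,0.08,0.2,0,0,0.7,0,0,0,0,0,0,0.7,0,0,0,0,0,0,0.6,0,0,0,0,0,0,0.34,0,0,0,0,0,0,0,0,0,0,0,0,0,0,0,0,0,-1,0,0,0,0,0,0,-1,0,0,0,0,0,0,-1,0,0,0,0,0,0,-1,0,0,0,0,0,0,-1,0,0,-0.4,0,0,0,-1,0,0,-0.8,0,0,0,-1,0,0,-0.8,0,0,0,-1], force=60)

```text
t: 3.95
eef_pos: [0.6211, 0.2974, 0.1243]
tool_rot: [-0.336, -3.123, 0.0]
contact_force: [0.9, 0.7, -1.8]
width: 0.0143
gripper_force: 60.2
```

Run:
```python
from td import *
from go import go
go(647-84*-.249,-63-84*.969,120,194.4)
a,P=cloud("scene");np.savez("c1",a=a,P=P)
comps(P,.012,.03,100);print("sub");comps(P,.007,.016,500);print("tall");comps(P,.031,.04,60)
```

```text
t3.95 pos [621.1 297.4 124.3] yaw 167.7 tilt 0.03 | turn -5.34 (q6 32 -> 5) shift [ 1.29 -8.79  0.09] w 14.3 F [ 0.9  0.7 -1.8]
px [448.  50.] 133 c 798.5 -1498.4  size 189.0 30.7  ang -0.3 z 21.1
px [513.  63.] 378 c 500.3 -1498.2  size 406.2 36.7  ang -0.4 z 20.9
px [275. 134.] 349 c 774.2 -316.1  size 254.4 125.1  ang 56.4 z 20.9
px [296. 211.] 168 c 438.0 -11.2  size 86.4 21.3  ang 1.0 z 18.4
px [113. 215.] 217 c 772.1 314.6  size 85.4 44.9  ang 73.0 z 21.1
px [266. 230.] 557 c 439.9 97.2  size 121.4 54.0  ang -2.8 z 15.0
px [287. 271.] 785 c 296.5 176.3  size 121.5 55.6  ang 63.4 z 15.1
px [165. 278.] 343 c 478.4 368.9  size 59.4 41.1  ang -11.8 z 17.0
px [101. 286.] 362 c 556.1 473.6  size 100.0 25.8  ang 8.4 z 19.9
px [221. 299.] 362 c 346.6 333.0  size 92.7 31.5  ang -17.4 z 21.4
px [412. 294.] 286 c 51.6 66.0  size 97.1 24.0  ang -21.4 z 18.9
px [500. 302.] 189 c -86.1 -18.6  size 78.8 21.2  ang 83.0 z 18.4
px [457. 319.] 572 c -45.8 76.0  size 122.2 29.8  ang 29.9 z 18.8
px [205. 349.] 1251 c 259.6 440.0  size 151.8 71.9  ang 29.7 z 19.9
sub
px [251. 181.] 1599 c 647.1 -63.1  size 258.8 114.5  ang -75.6 z 10.9
px [ 57. 237.] 3146 c 808.9 443.7  size 217.6 152.0  ang -4.1 z 10.8
px [455. 317.] 2276 c -29.8 51.6  size 245.1 134.4  ang 29.4 z 12.1
px [141. 310.] 607 c 441.6 459.7  size 145.9 25.0  ang 6.4 z 12.4
tall
px [106. 207.] 296 c 793.5 312.0  size 66.0 61.7  ang -59.1 z 33.6
px [450. 311.] 73 c -33.0 78.6  size 35.8 6.1  ang 22.7 z 35.6
```

Call:
play_rows(series=[0,0,-0.12,0,0,-0.89,-1,0,0,-0.12,0,0,-0.89,-1,0,0,-0.12,0,0,-0.89,-1,0,0,-0.12,0,0,-0.89,-1,0,0,-0.12,0,0,-0.89,-1,0,0,-0.12,0,0,-0.89,-1,0.1,-0.4,0,0,0,0,-1,0.13,-0.8,0,0,0,0,-1,0.13,-0.8,0,0,0,0,-1,0.13,-0.8,0,0,0,0,-1,0.13,-0.8,0,0,0,0,-1,0.13,-0.8,0,0,0,0,-1,0.13,-0.8,0,0,0,0,-1,0.13,-0.8,0,0,0,0,-1,0.13,-0.8,0,0,0,0,-1,0.13,-0.8,0,0,0,0,-1,0,-0.35,0,0,0,0,-1,0,0,0,0,0,0,-1,0,0,0,0,0,0,-1])

```text
t: 6.38
eef_pos: [0.6585, -0.1023, 0.1591]
tool_rot: [0.395, -3.116, -0.001]
contact_force: [-0.0, -0.3, -2.2]
width: 0.0146
gripper_force: 60.2
```

Run:
```python
from td import *
from go import go
go(668,-144.4,37,194.4)
w,P=cloud("wrist");save("w2",w);np.savez("w2",w=w,P=P)
comps(P,.008,.016);print('hi');comps(P,.03,.2,50)
```

```text
t6.38 pos [ 658.5 -102.3  159.1] yaw -165.6 tilt 0.05 | turn 0.01 (q6 -30 -> -30) shift [ 0.03 -0.86  2.44] w 14.6 F [-0.  -0.3 -2.2]
px [34. 39.] 359 c 581.0 -314.7  size 39.3 3.1  ang -3.1 z 12.1
px [548.  46.] 408 c 484.2 71.7  size 42.2 17.6  ang 25.1 z 11.6
px [326. 193.] 29830 c 648.3 -62.8  size 251.0 110.6  ang -75.2 z 11.9
px [ 41. 240.] 611 c 746.7 -308.2  size 60.5 12.5  ang -87.4 z 11.4
hi
px [ 7. 30.] 945 c 581.0 -317.1  size 39.9 9.6  ang 0.1 z 35.4
px [277. 294.] 18148 c 655.9 -101.9  size 78.7 74.9  ang 61.8 z 179.9
px [384. 213.] 413 c 637.1 -23.7  size 10.2 7.9  ang -6.6 z 60.9
px [ 39. 310.] 9488 c 783.5 -282.2  size 87.5 79.6  ang -0.8 z 75.4
px [519. 304.] 1545 c 685.4 118.3  size 98.2 10.9  ang -20.3 z 48.3
```

View pics/w2.png

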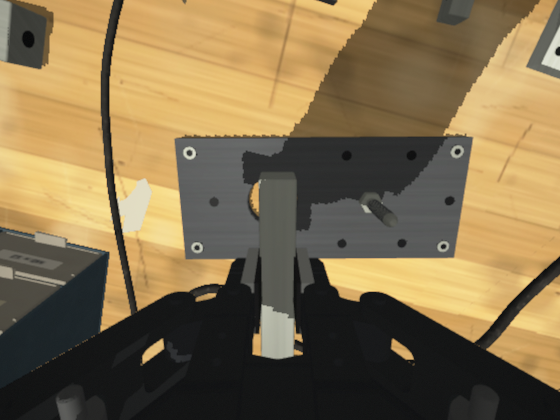

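The wrist view shows the sub-plate unobstructed at (326,195), with the hole partly behind the held parallel at (262,205) and the stud at (375,205); the held bar is square in the jaws.

Call:
play_rows(series=[-0.02,-0.4,0,0,0,-0.08,-1,0,-0.46,0.3,0,0,0,-1,0,0,0.6,0,0,0,-1,0,0,0.6,0,0,0,-1,0,0,0.5,0,0,0,-1,0,0,0.25,0,0,0,-1,0,0,0.1,0,0,0,-1,0,0,0.05,0,0,0,-1,0,0,0.03,0,0,0,-1,0,0,0,0,0,0,-1,0,0,0,0,0,0,-1])

```text
t: 7.8
eef_pos: [0.671, -0.1447, 0.0383]
tool_rot: [-0.405, 3.115, -0.0]
contact_force: [-0.2, 0.0, -2.7]
width: 0.0143
gripper_force: 60.2
```

```bash
python3 -c "
from go import *
go(670.5,-143.8,36.3,194.8)"
```

```text
t7.80 pos [ 671.  -144.7   38.3] yaw -165.2 tilt 0.04 | turn 0.0 (q6 -33 -> -33) shift [0.   0.02 0.04] w 14.3 F [-0.2  0.  -2.7]
```

Call:
play_rows(series=[0,0.02,0.04,0,0,0,-1,0,0,0,0,0,0,-1,0,0,0,0,0,0,-0.3,0,0,0,0,0,0,-0.3,0,0,0,0,0,0,-0.3,0,0,-0.3,0,0,0,-0.3,0,0,-0.7,0,0,0,-0.3,0,0,-0.75,0,0,0.86,-0.3,0,0,-0.7,0,0,0.85,0,0.5,0.3,0,0,0,0.85,0.2,0.8,0.5,0,0,0,0,0.2,0.8,0.5,0,0,0,0,0.2,0.8,0.5,0,0,0,0,0.2,0.8,0.5,0,0,0,0,0.2,0.8,0.5,0,0,0,0,0.2,0,0,0,0,0,0,0.2,0,0,0,0,0,0,0.2])

```text
t: 9.93
eef_pos: [0.4408, -0.0139, 0.1594]
tool_rot: [-0.056, 3.139, -0.001]
contact_force: [0.9, 0.1, -0.3]
width: 0.0514
gripper_force: 0.0
```

Run:
```python
from td import *
from go import go
w,P=cloud("wrist");save("w3",w);go(440,-11,24,182)
comps(P,.008,.026,800)
```

```text
t9.97 pos [441.1 -14.  159.1] yaw -178.0 tilt 0.13 | turn 0.0 (q6 -13 -> -13) shift [0.02 0.06 2.7 ] w 51.5 F [ 0.6 -0.1  0.4]
px [514.  33.] 5820 c 297.6 172.3  size 112.4 48.3  ang 64.0 z 15.7
px [161. 191.] 4649 c 441.2 -115.1  size 110.0 40.7  ang -1.3 z 11.9
px [402. 200.] 7500 c 440.5 97.4  size 120.4 51.6  ang -2.4 z 15.8
px [280. 200.] 1877 c 441.1 -10.0  size 89.4 16.0  ang 4.0 z 19.9
px [283. 342.] 2813 c 595.5 -10.2  size 121.6 37.7  ang -75.6 z 11.9
```

Call:
play_rows(series=[0,0.08,0.4,0,0,-0.4,0,0,0,0.7,0,0,0,-0.2,0,0,0.7,0,0,0,-0.2,0,0,0.6,0,0,0,-0.2,0,0,0.3,0,0,0,-0.2,0,0,0.02,0,0,0,-0.2,0,0,0,0,0,0,-1,0,0,0,0,0,0,-1,0,0,0,0,0,0,-1,0,0,0,0,0,0,-1], force=60)

```text
t: 11.22
eef_pos: [0.4403, -0.0098, 0.023]
tool_rot: [-0.11, 3.138, -0.001]
contact_force: [0.5, -0.1, 6.8]
width: 0.0143
gripper_force: 59.6
```

Call:
play_rows(series=[0,0,-0.4,0,0,0,-1,0,0,-0.8,0,0,0,-1,0,0,-0.8,0,0,-0.72,-1,0,0,-0.5,0,0,-0.72,-1,0,0,0,0,0,-0.72,-1,-0.34,-0.2,0,0,0,0,-1,-0.68,-0.38,0,0,0,0,-1,-0.68,-0.38,0,0,0,0,-1,-0.68,-0.38,0,0,0,0,-1,-0.68,-0.38,0,0,0,0,-1,-0.68,-0.4,0,0,0,0,-1,0,0,0.2,0,0,0,-1,0,0,0,0,0,0,-1,0,0,0,0,0,0,-1])

```text
t: 12.98
eef_pos: [0.6464, -0.0639, 0.1373]
tool_rot: [0.405, -3.114, -0.001]
contact_force: [0.4, 0.2, -2.5]
width: 0.0142
gripper_force: 59.0
```

Run:
```python
from td import *
from go import go
go(648.8,-64.7,37,194.8)
w,P=cloud("wrist")
comps(P,.027,.036);comps(P,.008,.015,800)
```

```text
t12.97 pos [646.4 -63.9 137.3] yaw -165.2 tilt 0.07 | turn 0.01 (q6 -27 -> -27) shift [-0.04 -0.03  2.01] w 14.2 F [ 0.4  0.2 -2.5]
px [168. 213.] 2564 c 669.1 -142.5  size 90.0 16.8  ang 14.5 z 31.8
px [ 21. 317.] 878 c 798.0 -243.8  size 102.0 24.6  ang 13.5 z 31.5
px [289. 199.] 29109 c 648.3 -62.9  size 251.0 110.4  ang -75.4 z 11.9
```

Run:
```python
from h import *
P=np.load("w2.npz")["P"].reshape(-1,3)*1000
t=np.array([658.5,-102.3,159.1]);f=np.radians(194.4);q=P-t
x=q[:,0]*np.cos(f)+q[:,1]*np.sin(f);y=q[:,0]*np.sin(f)-q[:,1]*np.cos(f);z=-q[:,2]
for a in range(-110,25,10):
    m=(z>=a)&(z<a+10)&(abs(y)<90)&(abs(x)<60)
    if m.sum(): print(a,m.sum(),y[m].min().round(),y[m].max().round(),x[m].min().round(),x[m].max().round())
```

```text
-90 773 -18.0 21.0 18.0 21.0
-80 9329 -57.0 61.0 7.0 22.0
-70 14806 -61.0 64.0 -5.0 19.0
-60 11827 -57.0 59.0 -11.0 19.0
-50 5632 -51.0 53.0 -12.0 18.0
-40 6941 -44.0 48.0 -12.0 14.0
-30 1928 -38.0 41.0 -8.0 14.0
-20 1086 -19.0 22.0 -11.0 12.0
-10 822 -19.0 22.0 -10.0 12.0
0 6797 -19.0 22.0 -43.0 46.0
10 271 -18.0 21.0 7.0 46.0
20 59 -6.0 9.0 46.0 46.0
```

Call:
play_rows(series=[-0.03,-0.46,0,0,0,0,-1,0,0,0.5,0,0,0,-1,0,0,0.7,0,0,0,-1,0,0,0.5,0,0,0,-1,0,0,0.2,0,0,0,-1,0,0,0.1,0,0,0,-1,0,0,0.03,0,0,0,-1,0,0,0,0,0,0,-1,0,0,0,0,0,0,-0.3,0,0,0,0,0,0,-0.3,0,0,0,0,0,0,-0.3,0.3,0,0,0,0,0,-0.3,0.3,0,0,0,0,0,-0.3,0,0,0,0,0,0,-0.3,0,0,0,0,0,0,-1,0,0,0,0,0,0,-1,0,0,0,0,0,0,-1,0,0,0,0,0,0,-1], force=90)

```text
t: 15.28
eef_pos: [0.6265, -0.0939, 0.0364]
tool_rot: [-0.405, 3.115, -0.001]
contact_force: [-2.6, -0.3, 6.2]
width: 0.0135
gripper_force: 88.7
```

```bash
python3 -c "
from go import *
go(648.8-.8-29,-64.7-7.6,36,194.8)"
```

```text
t15.28 pos [626.5 -93.9  36.4] yaw -165.2 tilt 0.05 | turn 0.0 (q6 -30 -> -30) shift [0.03 0.46 0.01] w 13.5 F [-2.6 -0.3  6.2]
```

Call:
play_rows(series=[0,0,-0.2,0,0,0,-1,0.02,0.23,0,0,0,0,-1,0,0.23,0,0,0,0,-1,0,0,0,0,0,0,-1,0,0,0.12,0,0,0,-1,0,0,0.06,0,0,0,-1,0,0,0.03,0,0,0,-1,0,0,0,0,0,0,-1,0,0,0,0,0,0,-0.4,0,0,0,0,0,0,-0.4,0,0,0,0,0,0,-0.4,0,0,-0.3,0,0,0,-0.4,0,0,-0.7,0,0,0,-0.4,0,0,-0.7,0,0,0,-0.4,0,0,-0.7,0,0,0,0,0,0,0,0,0,0,0.5,0,0,0,0,0,0,0.5])

```text
t: 17.4
eef_pos: [0.6188, -0.0718, 0.1556]
tool_rot: [-0.405, 3.115, -0.0]
contact_force: [0.0, -0.1, 0.3]
width: 0.0639
gripper_force: 0.0
```

Run:
```python
from td import *
from go import go
go(440.5,97.4,160,177.6)
w,P=cloud("wrist");save("w4",w)
comps(P,.027,.036);comps(P,.008,.015,800)
```

```text
t17.40 pos [618.8 -71.8 155.6] yaw -165.2 tilt 0.02 | turn 3.44 (q6 -28 -> -11) shift [ 3.71  3.23 -0.09] w 63.9 F [ 0.  -0.1  0.3]
px [178. 226.] 1511 c 658.0 -145.4  size 67.3 16.2  ang 14.7 z 31.8
px [277. 239.] 1897 c 648.0 -62.5  size 89.8 15.8  ang 14.5 z 31.9
px [ 34. 301.] 499 c 757.0 -257.8  size 57.8 30.2  ang 52.6 z 31.3
px [266.  19.] 2092 c 481.2 -116.2  size 40.1 31.1  ang 88.9 z 11.9
px [286. 225.] 23405 c 648.4 -62.9  size 251.0 111.0  ang -75.3 z 11.9
```

View pics/w4.png

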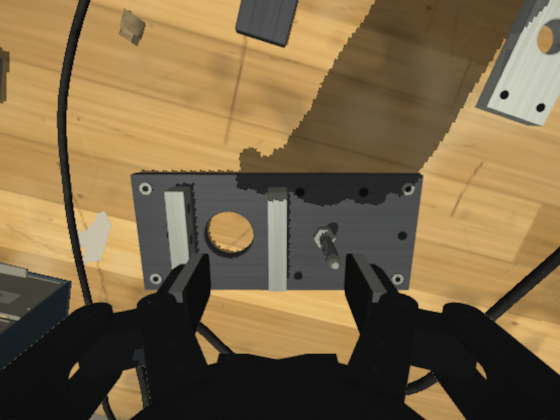

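The wrist picture shows both parallels standing on the sub-plate at (178,226) and (277,239), hole at (230,231), stud at (328,245). I'll check the hole centre against them.

```bash
cat > hole.py <<'E'
from h import *
def ringfit(P,u,v,zlo,zhi,r=45):
    "centre of the hole near pixel u,v in a surface of height zlo..zhi, by circle fit to its rim"
    m=((P[...,2]>zlo)&(P[...,2]<zhi)).astype(np.uint8)
    h=np.zeros_like(m);h[v-r:v+r,u-r:u+r]=1-m[v-r:v+r,u-r:u+r]
    n,l=cv2.connectedComponents(h);k=l[v,u]
    d=cv2.dilate((l==k).astype(np.uint8),np.ones((3,3)))&m
    q=P[d>0][:,:2]*1000;A=np.c_[2*q,np.ones(len(q))];s=np.linalg.lstsq(A,(q**2).sum(1),rcond=None)[0]
    return s[:2].round(1),round(2*np.sqrt(s[2]+s[0]**2+s[1]**2),1),len(q)
E
python3 - <<'E'
from hole import *
w,P=cloud("wrist");print(ringfit(P,230,228,.0095,.014,34))
q=P[150:275,300:350].reshape(-1,3);
for a in (.03,.045,.06):
  s=q[(q[:,2]>a)&(q[:,2]<a+.013)]*1000; print(a,len(s),s.mean(0).round(1))
E
```

```text
(array([ 658.7, -104.5]), np.float64(44.8), 198)
0.03 83 [634.3 -24.5  36.8]
0.045 93 [634.3 -24.7  51.6]
0.06 185 [635.6 -23.9  67.9]
```

Call:
play_rows(series=[0,0,0,0,0,0.86,1,0,0,0,0,0,0.86,1,0,0,0,0,0,0.86,1,0,0,0,0,0,0.86,1,0.37,0.32,0,0,0,0,1,0.74,0.64,0,0,0,0,1,0.74,0.64,0,0,0,0,1,0.74,0.64,0,0,0,0,1,0.74,0.64,0.3,0,0,0,1,0.38,0.32,0.6,0,0,0,1,0,0,0.7,0,0,0,1,0,0,0.6,0,0,0,1,0,0,0.3,0,0,0,1,0,0,0.13,0,0,0,1,0,0,0,0,0,0,1])

```text
t: 19.38
eef_pos: [0.4398, 0.0957, 0.0235]
tool_rot: [-0.065, -3.14, 0.0]
contact_force: [0.4, -0.3, 0.4]
width: 0.0852
gripper_force: 0.0
```

```bash
python3 -c "
from go import *
go(440.5,95.8,23,177.6)"
```

```text
t19.38 pos [439.8  95.7  23.5] yaw 177.6 tilt 0.06 | turn 0.0 (q6 5 -> 5) shift [-0.01  0.    0.01] w 85.2 F [ 0.4 -0.3  0.4]
```

Call:
play_rows(series=[0,0,0,0,0,0,-1,0,0,0,0,0,0,-1,0,0,0,0,0,0,-1,0,0,0,0,0,0,-1,0,0,-0.3,0,0,0,-1,0,0,-0.5,0,0,0.96,-1,0,0,-0.6,0,0,0.97,-1,0,0,-0.6,0,0,0.97,-1,0,0,-0.6,0,0,0.97,-1,0,0,0,0,0,0.97,-1,0,0,0,0,0,0.97,-1,0,0,0,0,0,0.97,-1,0,0,0,0,0,0.97,-1,0,0,0,0,0,0.97,-1,0,0,0,0,0,0.97,-1,0,0,0,0,0,0.97,-1,0,0,0,0,0,0.97,-1,0,0,0,0,0,0.97,-1,0,0,0,0,0,0.97,-1,0,0,0,0,0,0.97,-1], force=80)

```text
t: 21.88
eef_pos: [0.44, 0.0957, 0.1539]
tool_rot: [-1.918, -2.488, 0.0]
contact_force: [-0.3, -0.1, -1.9]
width: 0.0473
gripper_force: 84.1
```

```bash
python3 -c "
from go import *
go(659.4,-106,57,104.7)"
```

```text
t21.88 pos [440.   95.7 153.9] yaw 104.8 tilt 0.00 | turn 0.01 (q6 78 -> 78) shift [-5.02  3.22  1.94] w 47.3 F [-0.3 -0.1 -1.9]
```

Call:
play_rows(series=[-0.32,0.2,0,0,0,0,-1,-0.62,0.4,0,0,0,0,-1,-0.62,0.4,0,0,0,0,-1,-0.62,0.4,0,0,0,0,-1,-0.62,0.4,0,0,0,0,-1,-0.62,0.4,0,0,0,0,-1,-0.62,0.4,0,0,0,0,-1,-0.62,0.4,0,0,0,0,-1,-0.36,0.22,0,0,0,0,-1,0,0,0.4,0,0,0,-1,0,0,0.6,0,0,0,-1,0,0,0.4,0,0,0,-1,0,0,0.2,0,0,0,-1,0,0,0.1,0,0,0,-1,0,0,0,0,0,0,-1,0,0,0,0,0,0,-1])

```text
t: 23.88
eef_pos: [0.661, -0.1055, 0.0696]
tool_rot: [1.913, 2.49, 0.001]
contact_force: [0.4, 0.0, -1.6]
width: 0.0473
gripper_force: 84.1
```

Run:
```python
from td import *
from go import go
go(659.4,-106,55.5,104.7)
w,P=cloud("wrist");save("w5",w);comps(P,.04,.07);comps(P,.008,.015,800)
```

```text
t23.88 pos [ 661.  -105.5   69.6] yaw 104.9 tilt 0.07 | turn 0.05 (q6 60 -> 60) shift [-0.   -0.03  0.28] w 47.3 F [ 0.4  0.  -1.6]
px [277. 243.] 22797 c 659.0 -98.0  size 106.9 60.3  ang -75.2 z 60.6
px [275.  94.] 34439 c 646.4 -53.3  size 149.1 110.8  ang -75.0 z 12.0
px [491. 238.] 1773 c 788.5 -73.4  size 115.7 15.2  ang 64.4 z 9.4
```

View pics/w5.png

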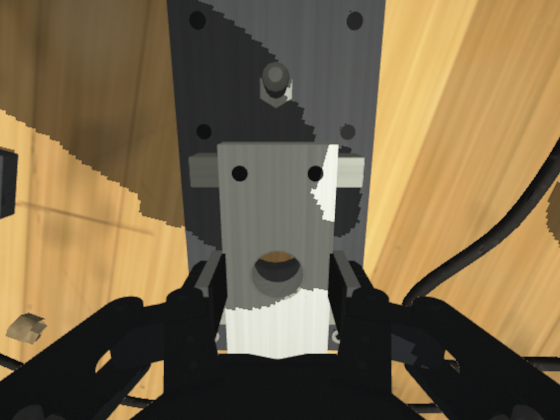

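The work hangs level above the parallels, its near end short of the stud nut (277,92), bore at (277,270).

Call:
play_rows(series=[0,-0.03,0.1,0,0,0.05,-1,0,0,0.1,0,0,0,-1,0,0,0.05,0,0,0,-1,0,0,0.03,0,0,0,-1,0,0,0,0,0,0,-1,0,0,0,0,0,0,0.6,0,0,0,0,0,0,0.6,0,0,0,0,0,0,0.6,0,0,-0.3,0,0,0,0.6,0,0,-0.8,0,0,0,0.6,0,0,-0.8,0,0,0,0.6,-0.5,0,-0.4,0,0,0,0.6,-0.6,0,0,0,0,0,0.6,0,0,0,0,0,0,0.6,0,0,0,0,0,0,0.6])

```text
t: 25.8
eef_pos: [0.6727, -0.1585, 0.1701]
tool_rot: [-1.92, -2.486, -0.0]
contact_force: [0.3, -0.8, 0.1]
width: 0.0682
gripper_force: 0.0
```

Run:
```python
from td import *
from hole import ringfit
from go import go
go(578,-331,160,97.8)
w,P=cloud("wrist");save("w6",w);np.savez("w6",P=P);comps(P,.044,.052);comps(P,.028,.035,100);comps(P,.008,.015,800)
```

```text
t25.80 pos [ 672.7 -158.5  170.1] yaw 104.7 tilt 0.02 | turn 1.37 (q6 56 -> 63) shift [-3.16 -2.34  0.2 ] w 68.2 F [ 0.3 -0.8  0.1]
px [277. 131.] 9886 c 658.7 -104.3  size 119.8 50.1  ang -75.4 z 47.9
px [530. 133.] 479 c 845.4 -51.5  size 49.5 17.6  ang -80.4 z 48.1
px [232.  81.] 495 c 613.9 -71.6  size 16.9 16.2  ang 13.8 z 31.9
px [325.  81.] 551 c 683.1 -53.4  size 19.8 15.8  ang 15.0 z 32.0
px [512. 134.] 309 c 842.9 -53.8  size 43.7 12.4  ang -75.6 z 31.6
px [320. 186.] 430 c 703.9 -133.6  size 19.6 16.0  ang 13.8 z 31.9
px [236. 186.] 379 c 634.7 -151.7  size 17.2 15.8  ang 14.4 z 31.9
px [279.  96.] 15756 c 656.9 -93.4  size 187.1 110.5  ang -75.2 z 12.0
px [52. 89.] 3457 c 460.3 -115.6  size 75.1 40.2  ang -1.2 z 11.9
px [438. 201.] 2823 c 827.0 -124.1  size 165.0 132.1  ang -40.3 z 10.2
```

View pics/w6.png

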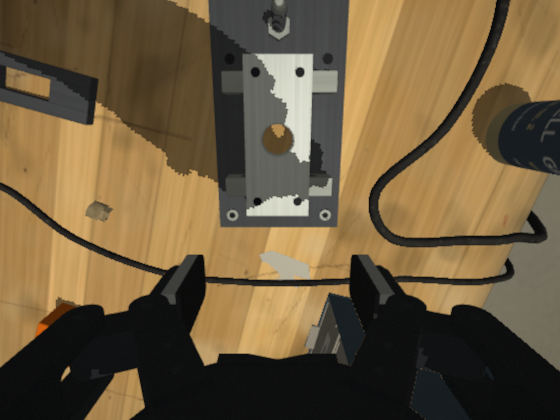

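The work lies on both parallels with its bore over the hole at (278,139); placement is within about 1 mm. Next: the tall block.

Call:
play_rows(series=[0,0,-0.1,0,0,0.69,0.4,0,0,-0.1,0,0,0.69,0.4,-0.4,-0.3,0,0,0,0,0.4,-0.6,-0.44,0,0,0,0,0.4,-0.6,-0.44,0,0,0,0,0.4,-0.6,-0.44,0,0,0,0,0.4,-0.6,-0.44,0.2,0,0,0,0.4,-0.36,-0.28,0.2,0,0,0,0.4,0,0,0,0,0,0,0.4,0,0,0,0,0,0,0.4])

```text
t: 27.1
eef_pos: [0.5785, -0.3306, 0.1598]
tool_rot: [-2.065, -2.367, -0.001]
contact_force: [-0.0, -0.6, -0.4]
width: 0.0599
gripper_force: 0.0
```

Run:
```python
from td import *
from go import go
go(578,-331,29,97.8)
w,P=cloud("wrist");save("w7",w);comps(P,.032,.04);print();comps(P,.05,.3,1500)
```

```text
t27.10 pos [ 578.5 -330.6  159.8] yaw 97.8 tilt 0.03 | turn 0.0 (q6 46 -> 46) shift [-0.01 -0.01  2.62] w 59.9 F [-0.  -0.6 -0.4]
px [499. 189.] 672 c 751.3 -293.4  size 89.3 3.8  ang -90.0 z 36.5
px [279. 213.] 2281 c 580.6 -334.3  size 40.3 40.0  ang 86.8 z 35.9
px [180. 216.] 2300 c 499.6 -347.8  size 40.4 40.2  ang -8.7 z 35.9

px [329. 341.] 64477 c 674.3 -391.9  size 266.8 231.4  ang 19.1 z 210.9
```

View pics/w7.png

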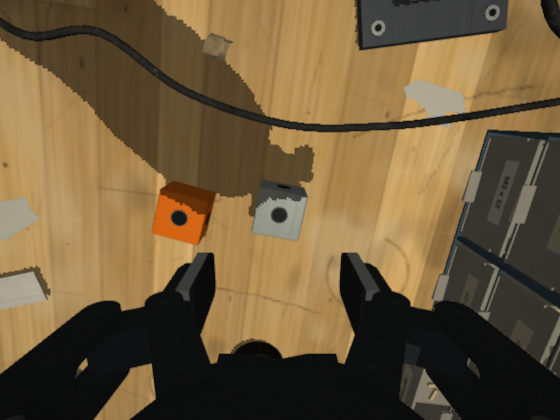

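Picture: tall block (279,212), orange decoy (180,216) to its left, cabinet well to the right.

Call:
play_rows(series=[0,0,0.2,0,0,0.73,0.4,-0.07,0.01,0.4,0,0,0.73,0.4,0,0,0.6,0,0,0.74,0.4,0,0,0.6,0,0,0,0.4,0,0,0.5,0,0,0,0.4,0,0,0.25,0,0,0,0.4,0,0,0.07,0,0,0,0.4,0,0,0,0,0,0,0.4,0,0,0,0,0,0,-1,0,0,0,0,0,0,-1,0,0,0,0,0,0,-1,0,0,0,0,0,0,-1,0,0,-0.3,0,0,0,-1,0,0,-0.7,0,0,0,-1,0,0,-0.7,0,0,0,-1,0,0,-0.7,0,0,0,-1,0,0,-0.4,0,0,0,-1], force=90)

```text
t: 29.28
eef_pos: [0.5794, -0.335, 0.1717]
tool_rot: [2.282, 2.156, 0.001]
contact_force: [-0.6, -0.3, -4.5]
width: 0.0385
gripper_force: 91.3
```

```bash
python3 -c "
from go import *
# sub centre in TCP frame: camera minus 1.6 along x_sub
d=np.array([-.2538,.9673]);c=np.array([648.35,-62.85])+(83.5-1.6)*d;print(c)
go(c[0],c[1],42,104.7)"
```

```text
[627.56378  16.37187]
t29.27 pos [ 579.4 -335.   171.7] yaw 86.8 tilt 0.13 | turn -3.59 (q6 57 -> 39) shift [6.55 2.72 2.59] w 38.5 F [-0.6 -0.3 -4.5]
```

Call:
play_rows(series=[0,0,0,0,0,-0.9,-1,0,0,0,0,0,-0.9,-1,0,0,0,0,0,-0.9,-1,0,0,0,0,0,-0.89,-1,0.3,0.13,0,0,0,0,-1,0.65,0.27,0,0,0,0,-1,0.65,0.27,0,0,0,0,-1,0.65,0.27,0,0,0,0,-1,0.65,0.27,0,0,0,0,-1,0.65,0.27,0,0,0,0,-1,0.65,0.27,0,0,0,0,-1,0.65,0.27,0,0,0,0,-1,0.65,0.27,0,0,0,0,-1,0.65,0.27,0,0,0,0,-1,0.4,0.17,0,0,0,0,-1,0,0,0.5,0,0,0,-1,0,0,0.7,0,0,0,-1,0,0,0.6,0,0,0,-1,0,0,0.4,0,0,0,-1,0,0,0,0,0,0,-1])

```text
t: 31.78
eef_pos: [0.6264, 0.0169, 0.0575]
tool_rot: [-1.918, -2.485, 0.003]
contact_force: [0.1, -0.3, -4.6]
width: 0.0383
gripper_force: 91.2
```

```bash
python3 -c "
from go import *
go(628,16.2,42,104.7)"
```

```text
t31.77 pos [626.4  16.9  57.5] yaw 104.7 tilt 0.19 | turn -0.01 (q6 70 -> 70) shift [-0.02  0.03  0.31] w 38.3 F [ 0.1 -0.3 -4.6]
```

Call:
play_rows(series=[-0.02,0.03,0.1,0,0,0,-1,0,0,0.1,0,0,0,-1,0,0,0.05,0,0,0,-1,0,0,0.03,0,0,0,-1,0,0,0,0,0,0,-1,0,0,0,0,0,0,-1])

```text
t: 32.52
eef_pos: [0.6297, 0.0161, 0.045]
tool_rot: [1.919, 2.487, 0.0]
contact_force: [-0.0, -0.4, -3.7]
width: 0.0382
gripper_force: 91.2
```

Call:
play_rows(series=[0,0,0.02,0,0,0,-1,0,0,0.02,0,0,0,-1,0,0,0,0,0,0,-1])

```text
t: 32.9
eef_pos: [0.6295, 0.0161, 0.0427]
tool_rot: [-1.919, -2.487, 0.0]
contact_force: [0.9, -0.1, -3.8]
width: 0.0385
gripper_force: 91.2
```

Call:
play_rows(series=[0,0,0.015,0,0,0,-1,0,0,0,0,0,0,-1])

```text
t: 33.15
eef_pos: [0.6296, 0.0161, 0.0423]
tool_rot: [1.919, 2.488, 0.0]
contact_force: [-1.3, 0.5, 0.4]
width: 0.0386
gripper_force: 91.8
```

Call:
play_rows(series=[0,0,0,0,0,0,0.4,0,0,0,0,0,0,0.4,0,0,0,0,0,0,0.4,0,0,-0.3,0,0,0,0.4,0,0,-0.8,0,0,0,0.4,0,0,-0.8,0,0,0,0.4,0,0,-0.6,0,0,0,0.4,-0.4,0,0,0,0,0,0.4,0,0,0,0,0,0,0.4,0,0,0,0,0,0,0.4])

```text
t: 34.4
eef_pos: [0.634, -0.0034, 0.166]
tool_rot: [-1.918, -2.486, 0.001]
contact_force: [0.8, 0.4, -0.1]
width: 0.0601
gripper_force: 0.0
```

Run:
```python
from td import *
from go import go
go(441.2,-115.1,160,178.7)
w,P=cloud("wrist");save("w8",w);comps(P,.044,.052,200);comps(P,.008,.015,800)
m=(P[...,2]>.055)&(P[...,2]<.078)
comps(P,.055,.078,30)
```

```text
t34.40 pos [634.   -3.4 166. ] yaw 104.7 tilt 0.11 | turn -14.8 (q6 68 -> -6) shift [ 3.8  -2.32  0.12] w 60.1 F [ 0.8  0.4 -0.1]
px [381.  59.] 2522 c 686.8 119.4  size 152.1 10.8  ang -21.5 z 48.5
px [279. 185.] 2573 c 629.6 16.8  size 40.4 40.0  ang -75.2 z 47.9
px [276. 306.] 5009 c 655.7 -92.4  size 96.7 50.2  ang -75.4 z 47.9
px [504. 303.] 360 c 847.9 -32.7  size 42.6 11.5  ang 48.1 z 48.0
px [277. 215.] 15563 c 646.3 -52.4  size 228.3 110.3  ang -75.2 z 12.0
px [ 56. 259.] 3803 c 442.6 -114.7  size 109.8 41.7  ang -1.7 z 11.9
px [277. 241.] 203 c 637.8 -21.8  size 10.3 9.3  ang 65.4 z 68.8
px [522. 316.] 1267 c 850.3 -31.8  size 45.4 13.8  ang 41.6 z 67.2
```

View pics/w8.png

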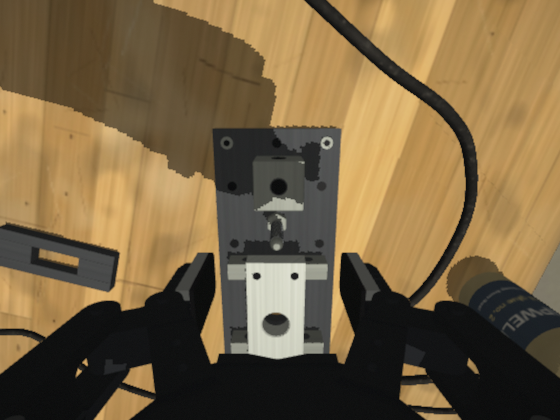

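The block stands at (279,185), in line behind the stud (277,235), with the work at (276,300); strap at (56,259).

Call:
play_rows(series=[0,0,0,0,0,-0.98,0.6,0,0,0,0,0,-0.98,0.6,0,0,0,0,0,-0.99,0.6,0,0,0,0,0,-0.99,0.6,0,0,0,0,0,-0.99,0.6,0,0,0,0,0,-0.99,0.6,0,0,0,0,0,-0.99,0.6,0,0,0,0,0,-0.99,0.6,0,0,0,0,0,-0.99,0.6,0,0,0,0,0,-0.99,0.6,0,0,0,0,0,-0.99,0.6,0,0,0,0,0,-0.99,0.6,0,0,0,0,0,-0.99,0.6,0,0,0,0,0,-0.98,0.6,0,0,0,0,0,-0.98,0.6])

```text
t: 36.33
eef_pos: [0.6341, -0.0028, 0.1662]
tool_rot: [-0.029, -3.14, -0.0]
contact_force: [-0.3, 0.4, -0.9]
width: 0.0684
gripper_force: 0.0
```

Call:
play_rows(series=[0.4,-0.25,0,0,0,0,0.6,0.68,-0.42,0,0,0,0,0.6,0.68,-0.42,0,0,0,0,0.6,0.68,-0.42,0,0,0,0,0.6,0.68,-0.42,0,0,0,0,0.6,0.68,-0.41,0,0,0,0,0.6,0,0,0.12,0,0,0,0.6,0,0,0,0,0,0,0.6])

```text
t: 37.33
eef_pos: [0.4422, -0.1158, 0.1606]
tool_rot: [-0.034, -3.141, -0.001]
contact_force: [1.1, -0.3, 0.3]
width: 0.0682
gripper_force: 0.0
```

Run:
```python
from td import *
from go import go
go(441.1,-116,22,178.6)
w,P=cloud("wrist");comps(P,.008,.015,2000)
```

```text
t37.33 pos [ 442.2 -115.8  160.6] yaw 178.8 tilt 0.04 | turn 0.03 (q6 -23 -> -22) shift [ 0.02 -0.    2.77] w 68.2 F [ 1.1 -0.3  0.3]
px [276. 195.] 4445 c 441.5 -115.0  size 109.5 40.0  ang -1.0 z 11.9
```

Call:
play_rows(series=[0.01,-0.01,0.4,0,0,-0.04,0.6,0,0,0.7,0,0,0,0.6,0,0,0.7,0,0,0,0.6,0,0,0.6,0,0,0,0.6,0,0,0.3,0,0,0,0.6,0,0,0.07,0,0,0,0.6,0,0,0,0,0,0,-1,0,0,0,0,0,0,-1,0,0,0,0,0,0,-1,0,0,0,0,0,0,-1,0,0,0,0,0,0,-1], force=80)

```text
t: 38.75
eef_pos: [0.4424, -0.1167, 0.0237]
tool_rot: [0.028, 3.14, -0.001]
contact_force: [-1.2, 1.1, 6.4]
width: 0.0372
gripper_force: 79.4
```

Call:
play_rows(series=[0,0,-0.3,0,0,0,-1,0,0,-0.6,0,0,0.9,-1,0,0,-0.7,0,0,1,-1,0,0,-0.7,0,0,1,-1,0,0,-0.6,0,0,1,-1,0,0,-0.3,0,0,1,-1,0,0,0,0,0,1,-1,0,0,0,0,0,1,-1,0,0,0,0,0,1,-1,0,0,0,0,0,1,-1,0,0,0,0,0,1,-1,0,0,0,0,0,1,-1,0,0,0,0,0,1,-1,0,0,0,0,0,1,-1,0,0,0,0,0,1,-1,0,0,0,0,0,0.96,-1])

```text
t: 40.75
eef_pos: [0.4416, -0.1165, 0.1831]
tool_rot: [1.923, 2.484, 0.0]
contact_force: [-0.3, -0.4, -2.2]
width: 0.037
gripper_force: 81.5
```

```bash
python3 -c "
from go import *
go(636.5,-22.6,100,104.7)"
```

```text
t40.75 pos [ 441.6 -116.5  183.1] yaw 104.5 tilt 0.03 | turn -0.04 (q6 52 -> 51) shift [0.83 4.25 1.66] w 37.0 F [-0.3 -0.4 -2.2]
```

Call:
play_rows(series=[0.06,0.3,0,0,0,-0.04,-1,0.12,0.6,0,0,0,0,-1,0.12,0.6,0,0,0,0,-1,0.12,0.6,0,0,0,0,-1,0.12,0.6,0,0,0,0,-1,0.12,0.6,0,0,0,0,-1,0.12,0.6,0,0,0,0,-1,0.05,0.36,0.4,0,0,0,-1,0,0,0.6,0,0,0,-1,0,0,0.4,0,0,0,-1,0,0,0,0,0,0,-1,0,0,0,0,0,0,-1])

```text
t: 42.25
eef_pos: [0.6377, -0.0216, 0.1135]
tool_rot: [1.913, 2.49, 0.001]
contact_force: [0.3, -0.4, -3.7]
width: 0.037
gripper_force: 81.5
```

Run:
```python
from td import *
from go import go
go(637.2,-23,71.7,104.7)
w,P=cloud("wrist");save("w9",w);np.savez("w9",P=P)
m=(P[...,2]>.06)&(P[...,2]<.078)
comps(P,.055,.078,30);comps(P,.09,.115,100);comps(P,.044,.052,200)
```

```text
t42.25 pos [637.7 -21.6 113.5] yaw 104.9 tilt 0.07 | turn 0.05 (q6 67 -> 67) shift [-0.02 -0.02  0.84] w 37.0 F [ 0.3 -0.4 -3.7]
px [278. 244.] 335 c 638.0 -21.5  size 9.9 9.4  ang -10.0 z 69.1
px [554. 358.] 476 c 841.0 -55.9  size 33.8 7.3  ang -71.4 z 59.5
px [278. 248.] 15572 c 636.5 -15.3  size 107.2 62.5  ang -61.4 z 101.7
px [464.  47.] 2502 c 713.0 108.4  size 97.7 10.0  ang -20.8 z 48.9
px [280. 145.] 772 c 625.2 33.2  size 39.8 6.4  ang 14.7 z 47.9
px [277. 284.] 1061 c 647.1 -56.3  size 23.3 22.2  ang 14.0 z 47.9
px [545. 337.] 499 c 841.4 -50.8  size 40.7 11.2  ang -83.8 z 47.8
```

View pics/w9.png

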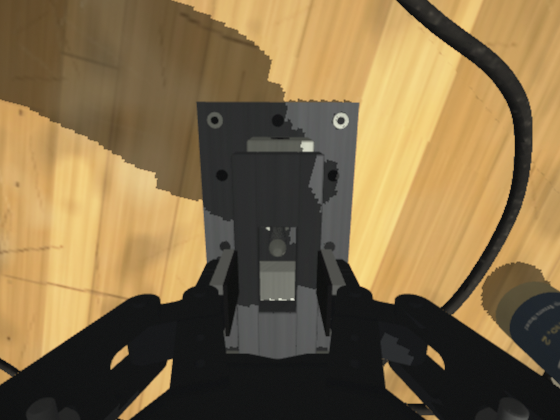

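Run:
```python
from h import *
P=np.load("w9.npz")["P"]*1000
f=np.radians(104.7);T=np.array([637.7,-21.6])
q=P[...,:2]-T;x=q[...,0]*np.cos(f)+q[...,1]*np.sin(f);y=q[...,0]*np.sin(f)-q[...,1]*np.cos(f);z=P[...,2]
top=(z>98)&(z<106)
for v in (235,260,280,295):
    r=np.where(top[v,200:350])[0]+200; l=r[r<277];g=r[r>277]
    print(v,"left",y[v,l[0]].round(1),y[v,l[-1]].round(1),"right",y[v,g[0]].round(1),y[v,g[-1]].round(1))
r=np.where(top[:,280])[0];print(r.min(),r.max(),[ (int(a),x[a,280].round(1)) for a in r if a+1 not in r or a-1 not in r])
s=(z>58)&(z<78);s[:,:265]=0;s[:,295:]=0;print("stud",y[s].min(),y[s].max(),x[s].min(),x[s].max())
print("strap top z",np.median(z[top]))
```

```text
235 left -20.0 -8.9 right 9.1 20.2
260 left -30.1 -9.1 right 9.2 30.7
280 left -18.1 -8.8 right 9.2 18.7
295 left -18.3 -8.8 right 9.2 18.8
153 357 [(153, np.float64(56.7)), (226, np.float64(24.1)), (308, np.float64(-20.5)), (315, np.float64(-22.0)), (317, np.float64(-22.6)), (357, np.float64(-47.3))]
stud -4.805255645749904 5.401246686995021 -4.332879379744578 5.11476569616652
strap top z 101.6618702664362
```

The slot surrounds the stud tip (277,246), centred to within 2 mm: lower it.

Call:
play_rows(series=[-0.03,0,0.1,0,0,0.04,-1,0,0,0.2,0,0,0,-1,0,0,0.2,0,0,0,-1,0,0,0.16,0,0,0,-1,0,0,0.08,0,0,0,-1,0,0,0.04,0,0,0,-1,0,0,0,0,0,0,-1,0,0,0,0,0,0,-1])

```text
t: 43.3
eef_pos: [0.6375, -0.0234, 0.0738]
tool_rot: [1.919, 2.486, 0.0]
contact_force: [-0.2, -0.1, -3.3]
width: 0.0371
gripper_force: 81.5
```

Call:
play_rows(series=[0,0,0.02,0,0,0,-1,0,0,0.01,0,0,0,-1,0,0,0,0,0,0,-1])

```text
t: 43.68
eef_pos: [0.6373, -0.0233, 0.072]
tool_rot: [-1.92, -2.487, 0.0]
contact_force: [-0.3, 0.6, -3.2]
width: 0.0369
gripper_force: 81.5
```

Call:
play_rows(series=[0,0,0.01,0,0,0,-1,0,0,0.01,0,0,0,-1,0,0,0,0,0,0,-1])

```text
t: 44.05
eef_pos: [0.6374, -0.0233, 0.0718]
tool_rot: [1.919, 2.486, 0.0]
contact_force: [-3.2, -0.5, 4.3]
width: 0.0368
gripper_force: 82.4
```

Call:
play_rows(series=[0,0,0,0,0,0,0.3,0,0,0,0,0,0,0.4,0,0,0,0,0,0,0.4,0,0,-0.2,0,0,0,0.4,0,0,-0.6,0,0,0,0.4,0,0,-0.8,0,0,0,0.4,0,0,-0.8,0,0,0,0.4,-0.6,0,0,0,0,0,0.4,-0.4,0,0,0,0,0,0.4,0,0,0,0,0,0,0.4,0,0,0,0,0,0,0.4])

```text
t: 45.42
eef_pos: [0.6495, -0.0713, 0.1905]
tool_rot: [-1.919, -2.485, 0.0]
contact_force: [0.2, 0.1, 0.5]
width: 0.06
gripper_force: 0.0
```

Run:
```python
from td import *
from go import go
go(637.2,-23,71.7,104.7)
w,P=cloud("wrist");save("w10",w)
for a,b in ((.063,.078),(.057,.062),(.044,.052),(.028,.035),(.009,.015)): comps(P,a,b,80)
f=np.radians(104.7);s=P[(P[...,2]>.055)&(P[...,2]<.063)]
s=s[np.hypot(s[:,0]-.637,s[:,1]+.022)<.06];A=np.c_[s[:,:2],np.ones(len(s))];c=np.linalg.lstsq(A,s[:,2],rcond=None)[0]
print("strap slope deg",np.degrees(c[:2]))
```

```text
t45.42 pos [649.5 -71.3 190.5] yaw 104.7 tilt 0.08 | turn -0.01 (q6 63 -> 63) shift [1.   0.01 2.38] w 60.0 F [0.2 0.1 0.5]
px [279. 146.] 135 c 637.8 -21.8  size 9.4 8.8  ang 16.1 z 70.9
px [515. 237.] 860 c 848.8 -46.0  size 53.7 24.0  ang 82.3 z 70.8
px [278. 138.] 5871 c 637.2 -21.8  size 110.1 40.1  ang -75.4 z 59.9
px [433. 414.] 123 c 860.2 -243.3  size 35.7 2.4  ang 0.0 z 59.5
px [450.  22.] 549 c 735.8 99.6  size 49.1 9.2  ang -22.0 z 48.6
px [282.  68.] 150 c 624.9 34.8  size 38.2 2.0  ang 14.8 z 47.8
px [278. 118.] 88 c 632.1 -1.5  size 17.1 2.3  ang 14.7 z 47.9
px [277. 253.] 4548 c 658.8 -104.4  size 120.3 50.1  ang -75.4 z 48.0
px [305. 186.] 120 c 668.4 -50.1  size 20.2 3.6  ang -73.9 z 47.9
px [495. 227.] 347 c 845.7 -44.7  size 50.3 17.1  ang 79.6 z 47.9
px [427. 404.] 285 c 857.8 -243.4  size 60.6 2.7  ang 0.3 z 48.0
px [470.  74.] 220 c 776.5 74.3  size 23.5 9.9  ang -40.5 z 31.5
px [318. 189.] 376 c 683.2 -52.6  size 19.4 15.6  ang 15.6 z 32.0
px [240. 189.] 319 c 614.0 -71.0  size 16.8 15.4  ang 13.6 z 31.9
px [479. 225.] 190 c 840.8 -49.7  size 36.7 8.3  ang -85.2 z 31.6
px [242. 272.] 282 c 635.1 -151.7  size 17.1 16.8  ang 12.8 z 32.0
px [315. 271.] 300 c 704.0 -133.2  size 19.8 16.8  ang 15.5 z 31.9
px [423. 392.] 178 c 860.4 -243.6  size 51.2 2.5  ang 0.2 z 31.6
px [280. 146.] 15023 c 649.0 -62.8  size 250.6 110.3  ang -75.2 z 12.0
px [467. 133.] 204 c 806.2 31.2  size 26.8 8.5  ang -62.6 z 11.6
px [278. 146.] 787 c 638.7 -25.8  size 46.4 20.0  ang -75.7 z 12.0
px [467. 218.] 84 c 838.9 -47.0  size 20.0 3.5  ang 84.9 z 12.0
px [126. 283.] 103 c 517.7 -206.2  size 17.1 7.0  ang -29.0 z 12.5
px [495. 308.] 238 c 911.2 -135.9  size 43.1 9.1  ang 21.9 z 11.5
px [417. 378.] 88 c 863.4 -243.7  size 36.8 2.3  ang -0.2 z 12.1
strap slope deg [0.01979364 0.0117092 ]
```

View pics/w10.png

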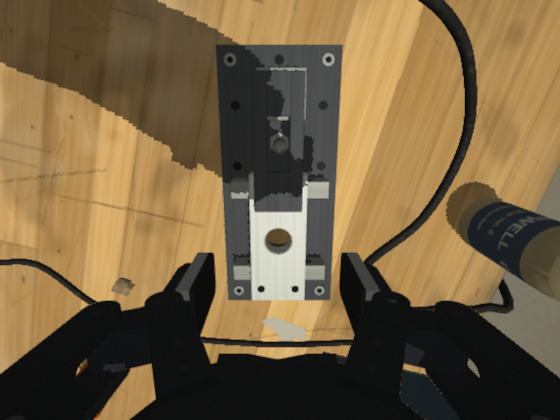

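The final view shows the strap level at (278,138) with the stud mid-slot, the work lying over the hole at (278,240), and the block under the strap's far end.

```bash
python3 -c "
from station import robot
print(robot.hand_in())"
```

```text
the job is handed in; nothing more can be done
None
```

The set-up is complete and handed in at about 45 s of robot time: by the last camera check the bore is within about 1 mm of the drill hole's centre, the parallels are about 1.5–2.5 mm off their midway marks, and the strap lies level on work and tall block with the stud mid-slot.

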